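# Flip a dressing stone over the edge of its board

### The arm

A 6-joint arm with a two-finger parallel gripper is mounted at the origin on a cart in front of the work surface, level with it; the furniture and walls round the work are solid. World frame = base frame: x ahead of the robot, y to its left, z up, the work surface at z = 0. Lengths are in m, angles in degrees, forces in N, time in s.
With the tool pointing down it reaches from about 0.275 to 0.825 m from the base axis. Payload 5.2 kg.
Tool frame: the origin (TCP) lies between the finger pads; the fingertips stand finger_overhang ahead of it and the grasp point (between the pads) lies 11 mm behind it (finger_overhang is the distance from the TCP to the fingertips, in m); z points along the fingers, y is the direction in which the jaws open and shut (so a half turn about z gives the same grasp; the last joint's range is limited). The gripper opens to 93 mm and grips with 3 to 60 N. Pads are 15 mm wide; open, the fingers measure 128 mm over their backs; the gripper's body (75 mm by 188 mm) begins 65 mm behind the grasp point.
Start: joints at [-11.62, 14.817, 87.949, -0, 77.235, -11.62], TCP at [0.55, 0, 0.227] pointing down, gripper open.
Joint ranges: [-179.93, 179.93], [-52.35, 119.4], [10.71, 147.94], [-69.91, 249.91], [12.55, 155.21], [-178.61, 178.61]. Speed limits (degrees/s): [147.25, 147.25, 180, 180, 180, 180].

### API

Orientations are given as [roll, pitch, yaw] about the fixed x, y, z axes, in that order (R = Rz(yaw) Ry(pitch) Rx(roll)).
In Python, from bench import state, snapshot, get_calibration, sign_off, finger_overhang gives the robot as it stands.
- The arm moves only by the shell command python3 -m crank 'ROWS' [FORCE]. ROWS is JSON, one flat list of numbers, 7 for each row, row after row: the finger opening in mm, from 0 to 93, then the shift along the tool's x, y, z in units of 40 mm (1.0 is 40 mm), then the turn, a rotation vector about the tool's x, y, z in degrees. A call has 1 to 12 rows; each row is the pose to reach, as a shift and turn from the pose commanded when the call began, along the tool's axes at that moment; what a row does not reach only later rows make up. A row lasts 1/8 s, in which the tool goes at most 62.5 mm and 10.7 degrees, less where a joint would pass 70% of its speed; a pose out of reach is approached as far as the arm can. A call with a gripper value outside its range is refused whole. The fingers move at their own pace and stop on an object; FORCE is the grip in N (left out, the last holds). Time passes only in rows, so rows that repeat a pose let the fingers close. It gives the time, the measured TCP pose, the force and the opening at its end, in the units of the state.
- state(): the state, without advancing time (a new reading comes with each control period).
- snapshot(name): name is "scene" or "side" or "wrist"; returns the picture (420x560x3 uint8, red, green, blue); there is no depth.
- get_calibration(name): a dict with "mtx" (3x3 intrinsics, pixels), "R" (3x3) and "t" (3): a world point X has camera coordinates R X + t; the wrist camera has in their place "tool_from_camera" (4x4, takes a point from camera to tool coordinates, whose origin is the TCP and whose axes are the flange's). Camera axes: x right, y down, z forward; pixel columns grow to the right and rows downward; lengths in m; the calibration is good to about 2 mm. A picture is of the moment at which its call begins: read the wrist's pose just before it. get_calibration takes no time and is no camera call.
- sign_off(): hands the job in, once; it reports no verdict.
The state is a dict: "time_s": time; "qpos": joint angles; "joint_vel": joint speeds; "joint_torque": joint torques, N m; "eef_pos": TCP position; "eef_rot": TCP orientation; "force": force on the tool from outside, world axes, zero at the start; "torque": the same for the moment, N m; "opening": finger opening in m.
Only numpy, scipy, OpenCV 4.12 (cv2) and the standard library are available. Lean on these libraries where they do the work, as an engineer would, in place of code of your own. Each camera call takes 0.05 s, during which the arm holds its last target.

### The job

Turn the larger dressing stone over without picking it up: with the fingertips push it across the bench against the front edge of the low wooden board, until it tips up on its long side and flips over onto the board, worn face down. Then push it back along the board until its long side lies flush against the rail. Do not grasp or lift the stone, and leave the small stone, the eye loupe and the brush where they are.

Things in the scene. Friction and masses are not known exactly. Their poses are not given: they have to be found in the camera images.
- stone: the larger of two dressing stones: a flat bar 25 (x) x 100 (y) x 13 (z) mm, 50 to 100 g, with rough sides (a fingertip pressed against one long side and moved upward drags that side up with it), lying on the bench in front of the board. Origin at the centre of the face it rests on at the start; z points out through the worn, slightly hollowed face, which is up at the start; y runs along its length. Once it is turned over, the origin is on top and z points down.
- stone_board: low wooden board fixed to the bench: plate 100 (x) x 180 (y) x 5 (z) mm, with a rail along its far side. Origin at the centre of its underside, on the bench top; x points from the front edge (x = -50 mm, a 5 mm high step facing the robot) to the rail, y along the edge. The rail is 14 mm wide (x = +36 to +50 mm), the full 180 mm long, and its top is 18 mm above the bench (13 mm above the plate).
- small_stone: smaller dressing stone, 20 x 85 x 12 mm, on the bench to the left of the board; leave alone. Origin at the centre of its underside.
- eye_loupe: black eye loupe, 41 mm across and 36 mm high, on the bench to the right of the board; leave alone. Origin at the centre of its underside.
- brush: flat wooden dust brush, 30 x 168 x 10 mm, long axis y, on the bench to the right of the stone; leave alone. Origin at the centre of its underside.
Things that resemble listed ones, but are neither listed nor needed, are in the scene too. Leave any red look-alike of the stone alone.

How it is judged:
By the outcome, as a careful person would: the job done as asked, in the order asked, and still so for the second after the job is handed in, with the robot touching nothing.
It also fails if it takes over 51 s, if anything falls off the work surface, if the arm or the gripper's body presses on something with over 40 N, if the wrist force passes 120 N, or if a joint passes its speed limit or range.

## Working session

There is one attempt and no reset: what is moved stays moved. The work goes in short steps, Python scripts to look and compute and a shell command to move; the robot and the scene stay as the last step left them, time stands still between calls to the robot, and variables do not carry over. Pictures are saved under pics/ and viewed, and the job is handed in when it is done.

```bash
ls; mkdir -p pics; python3 - <<'E'
from bench import *
import cv2
print(state(), finger_overhang if not callable(finger_overhang) else finger_overhang())
for n in ("scene","side","wrist"):
    im=snapshot(n); cv2.imwrite(f"pics/{n}0.png",im[:,:,::-1])
    c=get_calibration(n); print(n,{k:v for k,v in c.items()})
E
```

```text
pics
{'time_s': 0.0, 'qpos': array([-1.16192714e+01,  1.48595760e+01,  8.80100522e+01, -1.85530819e-03,
        7.72357048e+01, -1.16190137e+01]), 'joint_vel': array([-0.01562353, -0.0467182 , -0.05125545,  0.09021198, -0.03134785,
        0.04560209]), 'joint_torque': array([ 2.41929010e-04, -4.37298238e+01, -2.84004611e+01,  7.19661056e-02,
        4.11791797e-02, -1.14769305e-04]), 'eef_pos': array([5.49465265e-01, 1.24861429e-04, 2.25821919e-01]), 'eef_rot': array([-1.79896461e+02, -1.94427199e-02,  9.00001363e+01]), 'force': array([-0.46786673,  0.64805191,  0.09576293]), 'torque': array([ 0.02701926, -0.03684103,  0.05231916]), 'opening': 0.09321427957518884} 0.008
scene {'mtx': array([[497.55651898,   0.        , 279.54357536],
       [  0.        , 497.55651898, 214.20345739],
       [  0.        ,   0.        ,   1.        ]]), 'R': array([[ 0.85090051, -0.52491184,  0.02087784],
       [-0.35181873, -0.59892331, -0.71938477],
       [ 0.39011782,  0.60477965, -0.69429797]]), 't': array([-0.40468323,  0.29418962,  0.81322475])}
side {'mtx': array([[483.32832521,   0.        
[... 155 characters left out ...]
243, -0.02043144],
       [-0.05541125,  0.67793378, -0.73303164],
       [ 0.08962643, -0.72781861, -0.67988762]]), 't': array([ 0.55058172, -0.02686237,  1.01758123])}
wrist {'mtx': array([[313.7887957 ,   0.        , 283.46646247],
       [  0.        , 313.7887957 , 206.03290618],
       [  0.        ,   0.        ,   1.        ]]), 'tool_from_camera': array([[ 3.37825849e-05, -9.69157461e-01, -2.46442314e-01,
         6.72874946e-02],
       [ 9.99999802e-01,  1.87545083e-04, -6.00457508e-04,
        -4.71808592e-04],
       [ 6.28156918e-04, -2.46442245e-01,  9.69157276e-01,
        -1.58484879e-01],
       [ 0.00000000e+00,  0.00000000e+00,  0.00000000e+00,
         1.00000000e+00]])}
```

View pics/scene0.png

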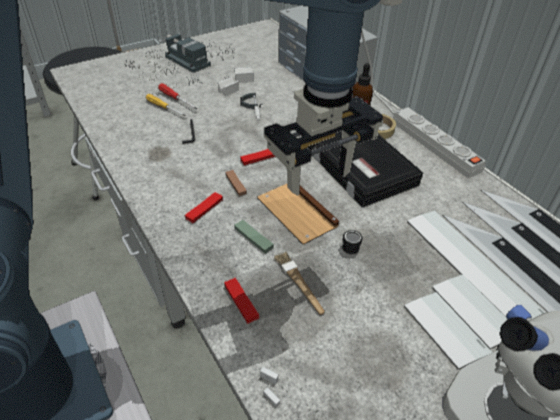

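View pics/side0.png

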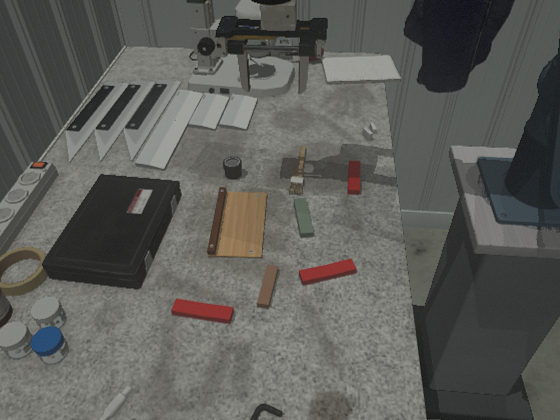

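View pics/wrist0.png

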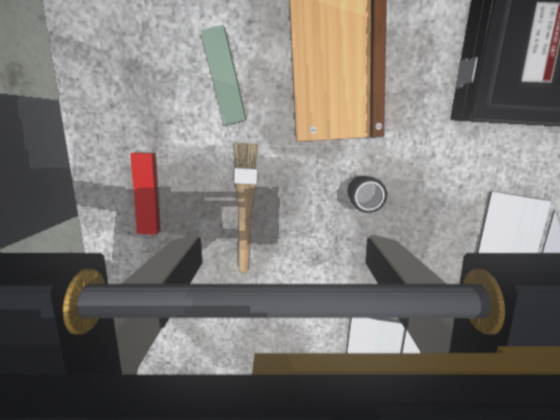

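The green bar is the stone: scene (253,236), side (304,216), wrist (223,75). The board with its dark rail is at side (238,223), the brush at side (298,170) and the loupe at side (232,167). The brown bar at side (268,286) is the small stone. The red bars are look-alikes.

```bash
cat > h.py <<'E'
import numpy as np, cv2
from bench import *
from scipy.spatial.transform import Rotation as Ro
def cam(n,st=None):
    c=get_calibration(n); K=c['mtx']
    if n!='wrist':
        R=c['R'];t=c['t']; return K,R,t
    st=st or state(); T=np.eye(4);T[:3,:3]=Ro.from_euler('xyz',st['eef_rot'],degrees=True).as_matrix();T[:3,3]=st['eef_pos']
    W=np.linalg.inv(T@c['tool_from_camera']); return K,W[:3,:3],W[:3,3]
def ray(C,uv,z):
    K,R,t=C; d=R.T@np.linalg.solve(K,[uv[0],uv[1],1]); o=-R.T@t
    return o+d*(z-o[2])/d[2]
def proj(C,X):
    K,R,t=C; p=K@(R@np.asarray(X)+t); return p[:2]/p[2]
def green(im):
    h=cv2.cvtColor(im,cv2.COLOR_RGB2HSV); return cv2.inRange(h,(50,40,30),(95,255,255))
def wood(im):
    h=cv2.cvtColor(im,cv2.COLOR_RGB2HSV); return cv2.inRange(h,(8,90,120),(25,255,255))
def big(m):
    m=cv2.morphologyEx(m,cv2.MORPH_OPEN,np.ones((3,3)))
    cs,_=cv2.findContours(m,cv2.RETR_EXTERNAL,cv2.CHAIN_APPROX_NONE); return max(cs,key=cv2.contourArea)
E
python3 - <<'E'
from h import *
np.set_printoptions(precision=4,suppress=True)
for n in ('scene','side','wrist'):
    im=cv2.imread(f'pics/{n}0.png')[:,:,::-1].copy(); C=cam(n)
    for f,z,nm in ((green,.013,'stone'),(wood,.005,'board')):
        c=big(f(im)); P=np.array([ray(C,p[0],z)[:2] for p in c]).astype(np.float32)*1000
        r=cv2.minAreaRect(P); print(n,nm,cv2.contourArea(c),r); print(cv2.boxPoints(r).tolist())
E
```

```text
Traceback (most recent call last):
  File "h.py", line 21, in big
    cs,_=cv2.findContours(m,cv2.RETR_EXTERNAL,cv2.CHAIN_APPROX_NONE); return max(cs,key=cv2.contourArea)
                                                                             ~~~^^^^^^^^^^^^^^^^^^^^^^^^
ValueError: max() iterable argument is empty
```

```bash
sed -i 's/(50,40,30)/(50,28,25)/' h.py
python3 - <<'E'
from h import *
np.set_printoptions(precision=4,suppress=True)
im=cv2.imread('pics/side0.png'); h=cv2.cvtColor(im,cv2.COLOR_BGR2HSV); print(h[216,304],h[230,250]); 
im=cv2.imread('pics/scene0.png'); h=cv2.cvtColor(im,cv2.COLOR_BGR2HSV); print(h[236,253],h[215,295])
for n in ('scene','side','wrist'):
    im=cv2.imread(f'pics/{n}0.png')[:,:,::-1].copy(); C=cam(n)
    for f,z,nm in ((green,.013,'stone'),(wood,.005,'board')):
        try:
            c=big(f(im)); P=np.array([ray(C,p[0],z)[:2] for p in c]).astype(np.float32)*1000
            r=cv2.minAreaRect(P); print(n,nm,cv2.contourArea(c),r); print(np.round(cv2.boxPoints(r),1).tolist())
        except ValueError: print(n,nm,'none')
E
```

```text
[ 55  31 106] [ 17 102 132]
[ 65  35 137] [ 16 111 186]
scene stone 421.5 ((480.6264343261719, 117.27941131591797), (30.271759033203125, 104.65274810791016), 12.424224853515625)
[[454.6000061035156, 165.10000610351562], [477.1000061035156, 62.900001525878906], [506.70001220703125, 69.4000015258789], [484.1000061035156, 171.60000610351562]]
scene board 1935.5 ((602.3536376953125, 141.2357177734375), (85.77039337158203, 179.23883056640625), 3.8160643577575684)
[[553.5999755859375, 227.8000030517578], [565.5, 49.0], [651.0999755859375, 54.70000076293945], [639.2000122070312, 233.5]]
side stone 384.5 ((483.4878845214844, 125.21098327636719), (24.96902084350586, 98.84575653076172), 12.248307228088379)
[[460.79998779296875, 170.89999389648438], [481.79998779296875, 74.30000305175781], [506.20001220703125, 79.5999984741211], [485.20001220703125, 176.1999969482422]]
side board 2480.0 ((600.9777221679688, 145.9625244140625), (82.03236389160156, 178.70448303222656), 3.485581874847412)
[[554.5999755859375, 232.6999969482422], [565.5, 54.29999923706055], [647.4000244140625, 59.29999923706055], [636.5, 237.60000610351562]]
wrist stone 2000.0 ((482.48822021484375, 121.0798110961914), (24.649198532104492, 98.5282974243164), 11.970527648925781)
[[460.20001220703125, 166.6999969482422], [480.6000061035156, 70.30000305175781], [504.79998779296875, 75.4000015258789], [484.29998779296875, 171.8000030517578]]
wrist board 10442.0 ((602.5634155273438, 127.13124084472656), (86.33879089355469, 147.60714721679688), 3.3928935527801514)
[[555.0999755859375, 198.3000030517578], [563.7999877929688, 50.900001525878906], [650.0, 56.0], [641.2999877929688, 203.39999389648438]]
```

```bash
python3 -m crank '[40,3.05,-3.0,4.0,0,0,86.5, 40,3.05,-3.0,4.0,0,0,86.5, 40,3.05,-3.0,4.0,0,0,86.5, 40,3.05,-3.0,4.0,0,0,86.5, 40,3.05,-3.0,4.0,0,0,86.5, 40,3.05,-3.0,4.0,0,0,86.5, 40,3.05,-3.0,4.0,0,0,86.5, 40,3.05,-3.0,4.0,0,0,86.5, 40,3.05,-3.0,4.0,0,0,86.5, 40,3.05,-3.0,4.0,0,0,86.5, 40,3.05,-3.0,4.0,0,0,86.5]'
python3 - <<'E'
from h import *
st=state();print(st['eef_pos'],st['eef_rot'],st['force'],st['opening'],st['qpos'])
im=snapshot('wrist');cv2.imwrite('pics/w1.png',im[:,:,::-1]);im=snapshot('side');cv2.imwrite('pics/s1.png',im[:,:,::-1])
C=cam('wrist',st)
c=big(green(snapshot('wrist')));P=np.array([ray(C,p[0],.013)[:2] for p in c]).astype(np.float32)*1000
r=cv2.minAreaRect(P);print(r,cv2.boxPoints(r))
# brush tip from initial wrist image
T=dict(eef_pos=np.array([.5495,0,.2263]),eef_rot=np.array([180,0,90.]))
print(ray(cam('wrist',T),(245,143),.008), ray(cam('wrist',T),(257,143),.008))
E
```

```text
time_s: 1.52
eef_pos: [0.43, 0.122, 0.0666]
eef_rot: [180.0, 0.0, 3.6]
force: [0.6, 0.3, 0.4]
opening: 0.0397
[0.4299558  0.12201519 0.06663682] [1.79999251e+02 7.24410582e-03 3.61694802e+00] [0.55678444 0.31373849 0.3791092 ] 0.03965681162388802 [ 1.49005124e+00  1.49170750e+01  1.13651644e+02 -1.30107392e-03
  5.14384921e+01  8.78739143e+01]
((482.0591125488281, 121.4203872680664), (24.219200134277344, 98.78028869628906), 11.953103065490723) [[459.98282 167.2316 ]
 [480.4413   70.59312]
 [504.1354   75.60918]
 [483.6769  172.24765]]
[0.50486044 0.04813314 0.008     ] [0.51900342 0.04813311 0.008     ]
```

View pics/w1.png

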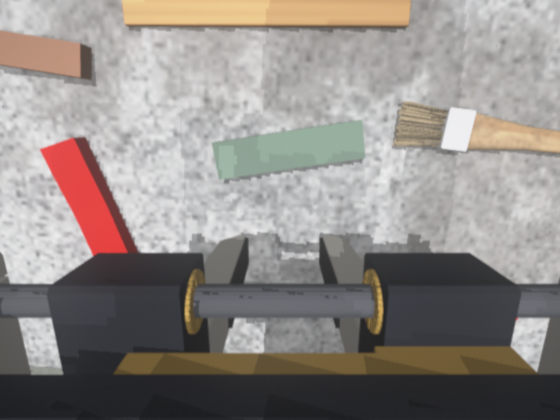

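View pics/s1.png

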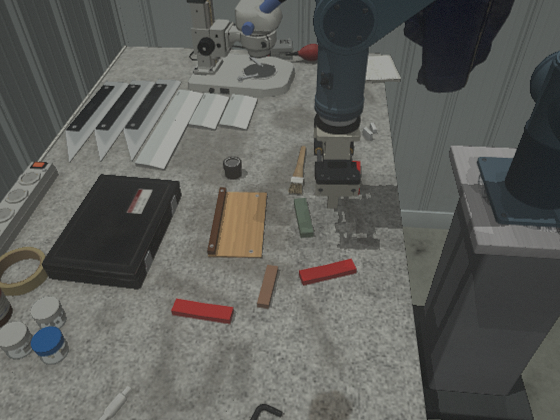

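Wrist view: the stone is at (290,150), the board's front edge along row 25, and the brush tip at (397,130), about 22 mm clear of the stone's end. The path is clear, so I'll lower and push.

```bash
python3 -m crank '[40,0,0,0.7,0,0,0, 40,0,0,1.35,0,0,0, 40,0,0,1.35,0,0,0]' 20
python3 -m crank '[40,0.25,0,0,0,0,0, 40,0.45,0,0,0,0,0, 40,0.65,0,0,0,0,0, 40,0.85,0,0,0,0,0, 40,1.05,0,0,0,0,0, 40,1.25,0,0,0,0,0, 40,1.45,0,0,0,0,0, 40,1.65,0,0,0,0,0, 40,1.85,0,0,0,0,0, 40,2.05,0,0,0,0,0, 40,2.15,0,0,0,0,0, 40,2.15,0,0,0,0,0]'
cat > look.py <<'E'
from h import *
import sys
st=state();print(st['eef_pos'],st['eef_rot'],st['force'],st['torque'],st['opening'])
C=cam('wrist',st);im=snapshot('wrist');cv2.imwrite(f'pics/w{sys.argv[1]}.png',im[:,:,::-1])
z=float(sys.argv[2])
c=big(green(im));P=np.array([ray(C,p[0],z)[:2] for p in c]).astype(np.float32)*1000
r=cv2.minAreaRect(P);print(r);print(cv2.boxPoints(r))
im=snapshot('side');cv2.imwrite(f'pics/s{sys.argv[1]}.png',cv2.resize(im[140:300,170:390,::-1],None,fx=3,fy=3,interpolation=cv2.INTER_CUBIC))
E
python3 look.py 2 0.013
```

```text
time_s: 2.05
eef_pos: [0.4284, 0.1219, 0.0114]
eef_rot: [-180.0, 0.2, 3.5]
force: [0.6, 0.7, -0.6]
opening: 0.0399
time_s: 3.55
eef_pos: [0.5163, 0.1273, 0.0127]
eef_rot: [180.0, -0.0, 3.5]
force: [0.1, 0.5, -0.1]
opening: 0.0402
[0.51629142 0.12726592 0.0126627 ] [ 1.79999480e+02 -2.64364751e-02  3.49740131e+00] [ 0.09930595  0.53801407 -0.11983108] [ 0.09142964  0.15530772 -0.03360715] 0.04015895162309642
((538.546142578125, 123.07809448242188), (25.0509033203125, 99.49059295654297), 3.483853340148926)
[[523.02094 171.97032]
 [529.0667   72.66359]
 [554.07135  74.18587]
 [548.0256  173.4926 ]]
```

View pics/w2.png

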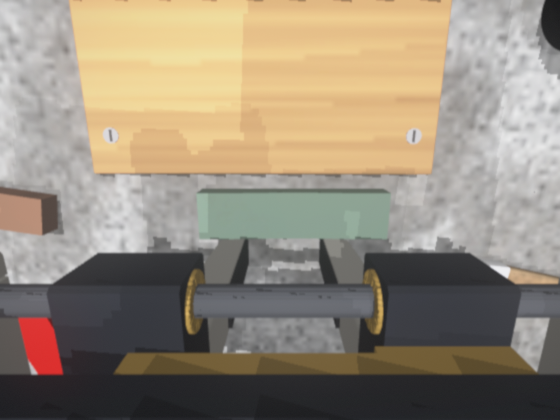

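View pics/s2.png

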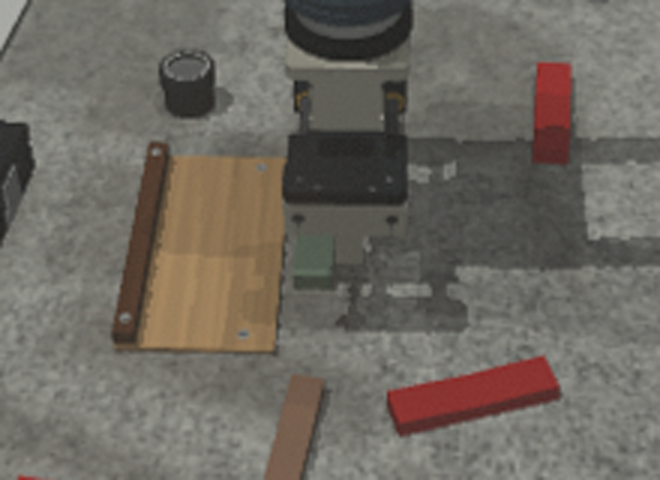

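The stone is now parallel to the edge: wrist (293,213), with the board edge at row 174. I'll measure the remaining gap.

```bash
python3 - <<'E'
from h import *
C=cam('wrist')
im=cv2.imread('pics/w2.png')[:,:,::-1].copy()
c=big(wood(im));P=np.array([ray(C,p[0],.005)[:2] for p in c])*1000
for y in (80,100,123,150,170):
    s=P[abs(P[:,1]-y)<3]; print(y,s[:,0].min())
print(state()['eef_pos'])
E
```

```text
80 561.6867130209686
100 560.4862182800733
123 559.0588699988408
150 557.9389941459386
170 556.7401314747547
[0.51574136 0.127281   0.01260916]
```

```bash
python3 -m crank '[40,0,0,-0.05,0,0,0, 40,0.1,0,-0.05,0,0,0, 40,0.15,0,-0.05,0,0,0, 40,0.2,0,-0.05,0,0,0, 40,0.2,0,-0.05,0,0,0]'
python3 -m crank '[40,0.025,0,0,0,0,0, 40,0.025,0,0,0,0,0]'
python3 -m crank '[40,0.025,0,0,0,0,0, 40,0.025,0,0,0,0,0]'
python3 -m crank '[40,0.025,0,0,0,0,0, 40,0.025,0,0,0,0,0]'
```

```text
time_s: 4.28
eef_pos: [0.5242, 0.1278, 0.0146]
eef_rot: [180.0, -0.0, 3.5]
force: [-0.3, 0.2, -0.8]
opening: 0.0401
time_s: 4.53
eef_pos: [0.5248, 0.1278, 0.0146]
eef_rot: [-180.0, -0.0, 3.5]
force: [-0.3, 0.4, 1.3]
opening: 0.04
time_s: 4.78
eef_pos: [0.5254, 0.1279, 0.0146]
eef_rot: [-180.0, 0.1, 3.5]
force: [-2.2, -0.0, 1.5]
opening: 0.0399
time_s: 5.03
eef_pos: [0.5254, 0.1279, 0.0145]
eef_rot: [180.0, 0.2, 3.5]
force: [-5.4, -0.1, 3.5]
opening: 0.04
```

Contact with the step shows as −5 N. Next I'll drag the near side upward in small steps.

```bash
python3 -m crank '[40,0.02,0,-0.05,0,0,0, 40,0.03,0,-0.1,0,0,0, 40,0.05,0,-0.15,0,0,0, 40,0.05,0,-0.15,0,0,0]'
python3 look.py 3 0.013
```

```text
time_s: 5.52
eef_pos: [0.5269, 0.128, 0.0202]
eef_rot: [-180.0, 0.2, 3.5]
force: [-6.7, -0.5, 0.8]
opening: 0.04
[0.52694951 0.12802934 0.02018765] [-179.99932304    0.22186571    3.51244851] [-6.66196714 -0.50264273  0.84629648] [-0.01002756  1.13096735 -0.01558212] 0.039957562463428416
((547.6326904296875, 123.40150451660156), (25.511524200439453, 102.17501068115234), 3.0184781551361084)
[[532.20447 173.74643]
 [537.58484  71.71319]
 [563.0609   73.05658]
 [557.68054 175.08981]]
```

View pics/w3.png

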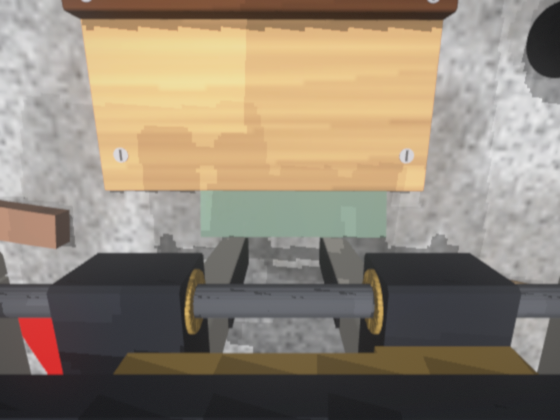

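View pics/s3.png

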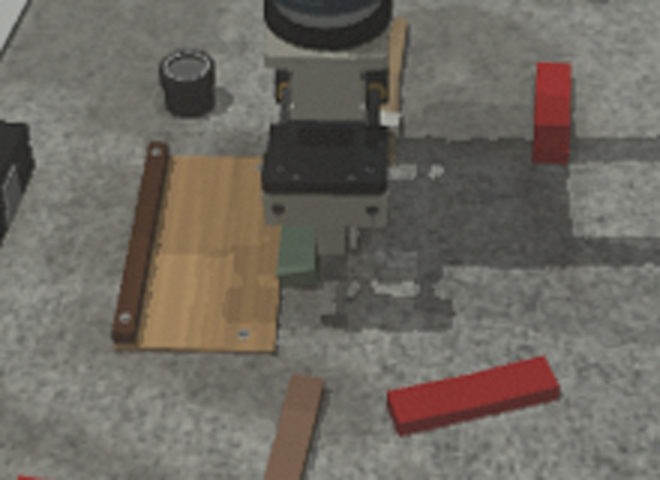

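The side view shows the stone's near side raised and its end face slanted at (298,252). The drag works, so I'll continue the arc.

```bash
python3 -m crank '[40,0.03,0,-0.06,0,0,0, 40,0.06,0,-0.11,0,0,0, 40,0.09,0,-0.16,0,0,0, 40,0.09,0,-0.16,0,0,0]'
python3 look.py 4 0.02
```

```text
time_s: 6.12
eef_pos: [0.5306, 0.1282, 0.0269]
eef_rot: [180.0, 0.2, 3.5]
force: [-7.1, -0.0, 6.0]
opening: 0.04
[0.53060361 0.12824824 0.02692327] [179.99883136   0.21210984   3.51668165] [-7.05478668 -0.0302897   5.99811426] [-0.06831848  1.34429446 -0.02881778] 0.039972919352149264
((551.3872680664062, 123.63703918457031), (25.041227340698242, 101.1434326171875), 3.5095481872558594)
[[535.7944   173.34747 ]
 [541.9859    72.393715]
 [566.98016   73.926605]
 [560.78864  174.88037 ]]
```

View pics/w4.png

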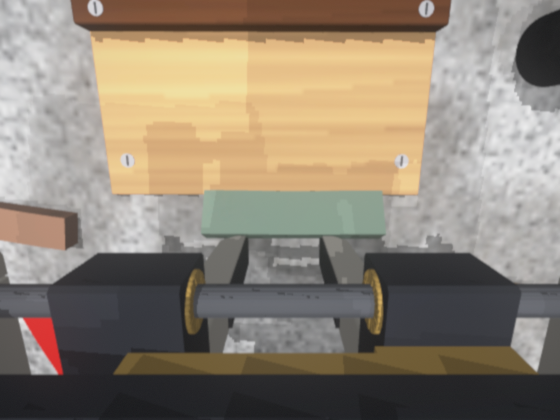

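View pics/s4.png

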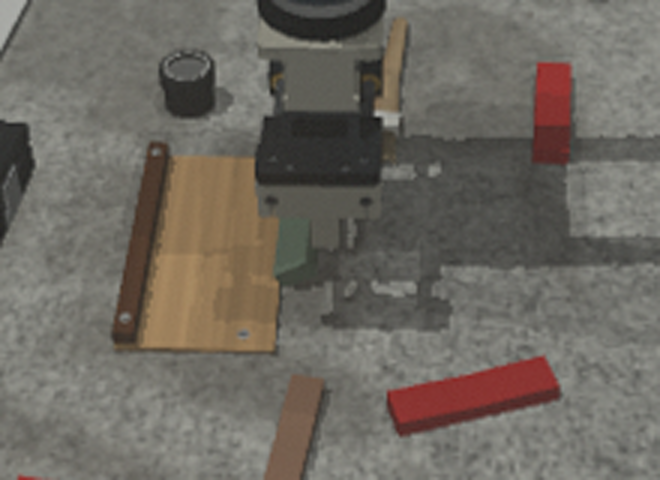

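The stone is at roughly 30°, with no slip and the force along the face normal. Continuing.

```bash
python3 -m crank '[40,0.03,0,-0.05,0,0,0, 40,0.06,0,-0.09,0,0,0, 40,0.1,0,-0.12,0,0,0, 40,0.1,0,-0.12,0,0,0]'
python3 look.py 5 0.025
```

```text
time_s: 6.72
eef_pos: [0.536, 0.1286, 0.0325]
eef_rot: [180.0, 0.0, 3.5]
force: [-5.4, 0.3, 7.1]
opening: 0.0397
[0.53601229 0.12855765 0.03245054] [1.79997258e+02 4.16493139e-02 3.51504165e+00] [-5.44255594  0.2954404   7.13369945] [-0.04014675  1.05374395 -0.06461193] 0.03973008456446971
((553.6586303710938, 123.83885192871094), (24.098834991455078, 100.19591522216797), 3.988443374633789)
[[538.1538  172.97737]
 [545.1229   73.02413]
 [569.16345  74.70033]
 [562.19434 174.65356]]
```

View pics/w5.png

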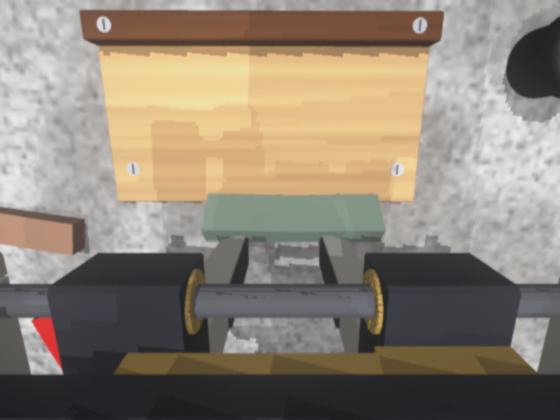

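View pics/s5.png

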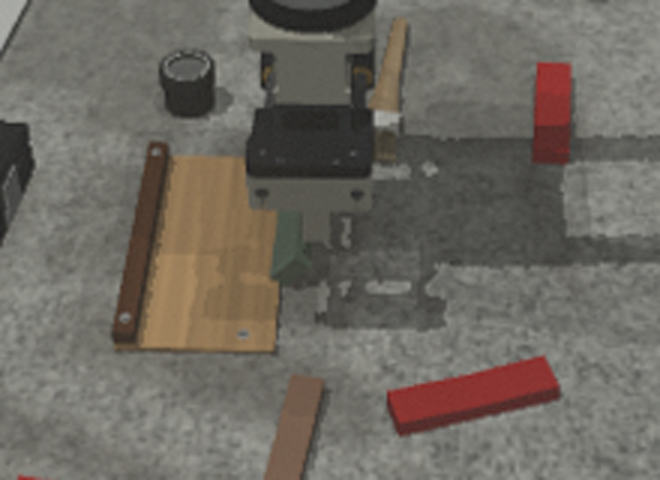

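About 50° now: in the side view the end face is a diamond at (290,258). Continuing.

```bash
python3 -m crank '[40,0.04,0,-0.03,0,0,0, 40,0.08,0,-0.06,0,0,0, 40,0.12,0,-0.08,0,0,0, 40,0.12,0,-0.08,0,0,0]'
python3 look.py 6 0.03
```

```text
time_s: 7.32
eef_pos: [0.5426, 0.1289, 0.0362]
eef_rot: [180.0, -0.2, 3.5]
force: [-2.2, -0.1, 6.8]
opening: 0.0399
[0.542599   0.1289121  0.03623639] [ 1.79996863e+02 -1.71567362e-01  3.50820518e+00] [-2.18704168 -0.12902311  6.75511366] [0.01883632 0.52747408 0.03785561] 0.03988400150446145
((555.1151733398438, 124.24490356445312), (16.237071990966797, 97.6895523071289), 3.4930293560028076)
[[544.03577 172.50429]
 [549.9877   74.99623]
 [566.1946   75.98552]
 [560.2427  173.49358]]
```

View pics/w6.png

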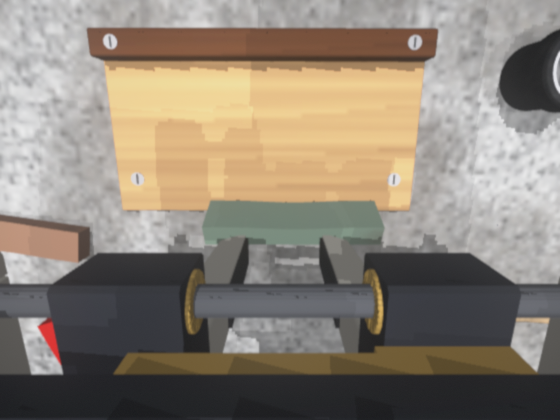

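View pics/s6.png

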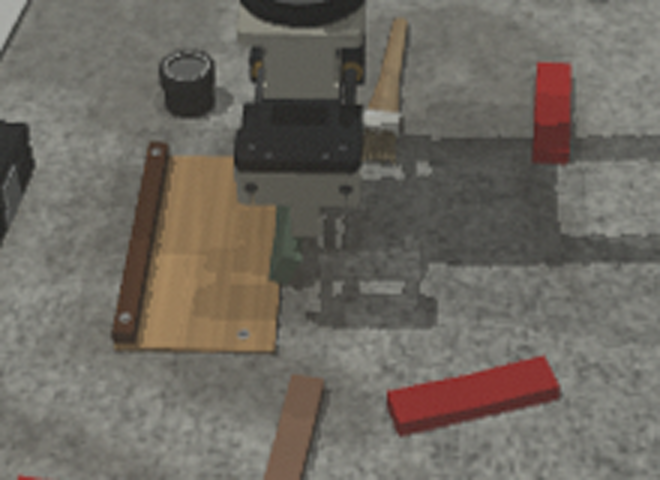

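```bash
python3 -m crank '[40,0.05,0,-0.03,0,0,0, 40,0.1,0,-0.05,0,0,0, 40,0.15,0,-0.06,0,0,0, 40,0.15,0,-0.06,0,0,0]'
python3 look.py 7 0.03
```

```text
time_s: 7.92
eef_pos: [0.5479, 0.1292, 0.0378]
eef_rot: [-180.0, -0.1, 3.5]
force: [-1.5, 0.7, 4.0]
opening: 0.0399
[0.54790473 0.12922897 0.0377518 ] [-1.79997594e+02 -6.88559481e-02  3.49633532e+00] [-1.51748081  0.69711006  3.99464944] [ 0.15663774  0.19249772 -0.01804521] 0.039886271474697865
((556.5521850585938, 127.30458068847656), (11.225499153137207, 92.53793334960938), 3.485750198364258)
[[548.13666 173.14668]
 [553.763    80.77996]
 [564.9677   81.46248]
 [559.3414  173.8292 ]]
```

View pics/w7.png

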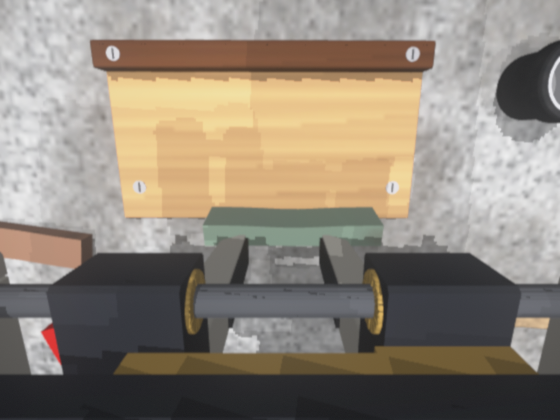

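View pics/s7.png

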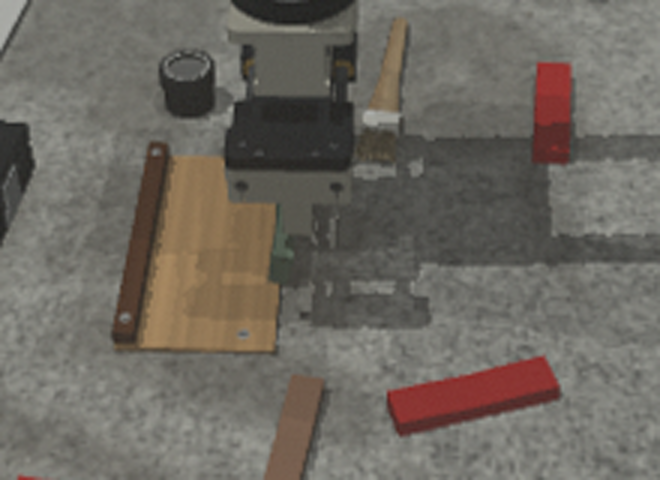

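The stone is almost upright in front of the step, with the fingertips on its top edge. I'll lift off, back up and look.

```bash
python3 -m crank '[40,0,0,-0.25,0,0,0, 40,-0.4,0,-0.25,0,0,0, 40,-0.8,0,-0.25,0,0,0, 40,-0.8,0,0.3,0,0,0, 40,-0.8,0,0.3,0,0,0]'
python3 look.py 8 0.025
```

```text
time_s: 8.65
eef_pos: [0.5138, 0.1271, 0.0245]
eef_rot: [-180.0, 0.2, 3.5]
force: [-0.3, 0.4, -0.5]
opening: 0.0401
[0.51383818 0.12714316 0.02452863] [-1.79998858e+02  1.79304156e-01  3.50278881e+00] [-0.27317123  0.38596746 -0.46171526] [ 0.07590147  0.11537799 -0.011778  ] 0.040134136848669635
((546.5988159179688, 123.89874267578125), (22.67392921447754, 92.25365447998047), 3.4927146434783936)
[[532.4728  169.24922]
 [538.093    77.16692]
 [560.72485  78.54826]
 [555.1046  170.63055]]
```

View pics/w8.png

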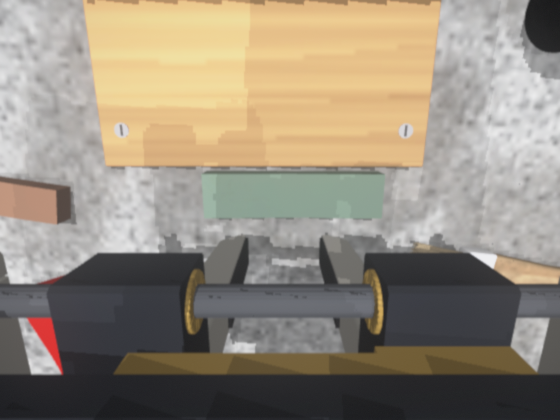

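View pics/s8.png

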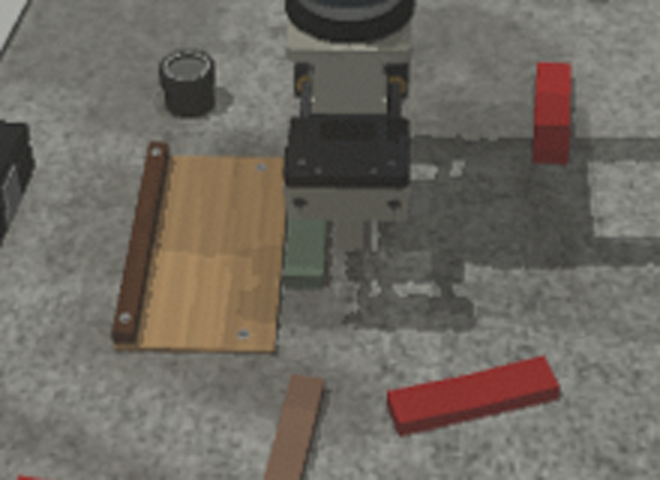

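The side view (305,252) shows the stone back flat on the bench: it rolled back when I released it at about 78°, before it was over centre. I'll repeat and carry the push well past 90° before letting go.

```bash
python3 -m crank '[40,0,0,0.25,0,0,0, 40,0,0,0.25,0,0,0, 40,0.1,0,0.25,0,0,0, 40,0.2,0,0.25,0,0,0, 40,0.25,0,0.25,0,0,0, 40,0.28,0,0.25,0,0,0, 40,0.28,0,0.25,0,0,0]'
python3 -m crank '[40,0.025,0,0,0,0,0, 40,0.05,0,0,0,0,0, 40,0.05,0,0,0,0,0]'
```

```text
time_s: 9.62
eef_pos: [0.5254, 0.1279, 0.0153]
eef_rot: [180.0, 0.1, 3.5]
force: [-3.8, -0.8, 4.4]
opening: 0.0405
time_s: 10.0
eef_pos: [0.5255, 0.1279, 0.0151]
eef_rot: [180.0, 0.3, 3.5]
force: [-9.0, -1.9, 7.4]
opening: 0.04
```

```bash
python3 -m crank '[40,0.01,0,-0.06,0,0,0, 40,0.02,0,-0.11,0,0,0, 40,0.04,0,-0.16,0,0,0, 40,0.07,0,-0.22,0,0,0, 40,0.1,0,-0.27,0,0,0, 40,0.13,0,-0.32,0,0,0, 40,0.16,0,-0.37,0,0,0, 40,0.2,0,-0.41,0,0,0, 40,0.24,0,-0.44,0,0,0, 40,0.28,0,-0.47,0,0,0, 40,0.32,0,-0.49,0,0,0, 40,0.36,0,-0.51,0,0,0]'
python3 look.py 9 0.03
```

```text
time_s: 11.5
eef_pos: [0.5438, 0.129, 0.0368]
eef_rot: [180.0, -0.1, 3.5]
force: [-1.9, 0.3, 4.1]
opening: 0.0399
[0.54383243 0.12902503 0.03677586] [ 1.79999244e+02 -1.41251827e-01  3.50832062e+00] [-1.93351002  0.32936196  4.08151812] [0.02800344 0.36955058 0.01433969] 0.0398889239456504
((556.2573852539062, 127.32386779785156), (18.024003982543945, 92.042724609375), 3.4938769340515137)
[[544.4575   172.71048 ]
 [550.0668    80.83884 ]
 [568.05725   81.937256]
 [562.448    173.8089  ]]
```

View pics/w9.png

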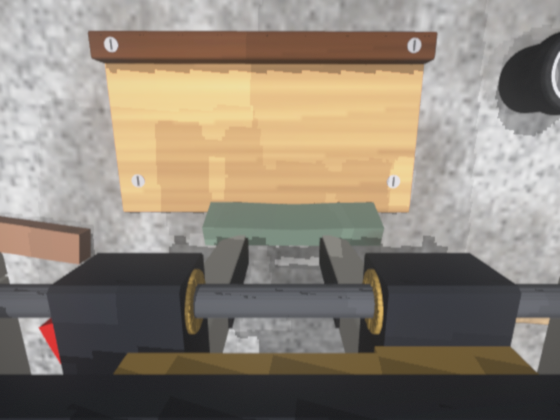

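It is back up at about 70°: the two faces show at wrist rows 203–228 and 228–245. Now I'll carry it on forward past 90°.

```bash
python3 -m crank '[40,0.06,0,-0.03,0,0,0, 40,0.12,0,-0.05,0,0,0, 40,0.18,0,-0.06,0,0,0, 40,0.24,0,-0.06,0,0,0, 40,0.3,0,-0.06,0,0,0]'
python3 look.py 10 0.03
```

```text
time_s: 12.22
eef_pos: [0.5545, 0.1296, 0.0387]
eef_rot: [180.0, 0.1, 3.5]
force: [-4.0, -0.7, 11.2]
opening: 0.0399
[0.5545225  0.1296341  0.03865928] [1.79996045e+02 5.30004491e-02 3.50592814e+00] [-4.00623164 -0.7286448  11.19464285] [0.03600949 0.83052092 0.01695052] 0.03985455663662003
((562.0986328125, 123.40989685058594), (12.197732925415039, 83.64033508300781), 4.520490646362305)
[[552.72266  164.6193  ]
 [559.3148    81.239136]
 [571.4746    82.2005  ]
 [564.88245  165.58066 ]]
```

View pics/w10.png

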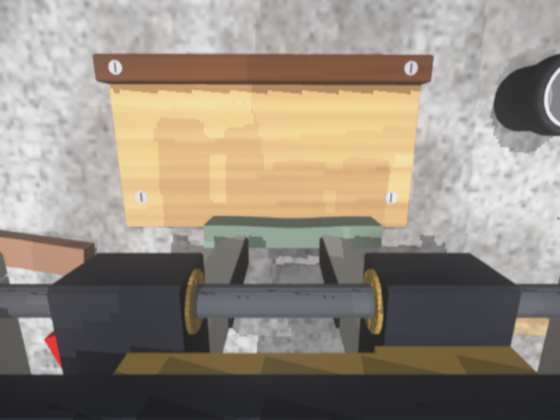

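View pics/s10.png

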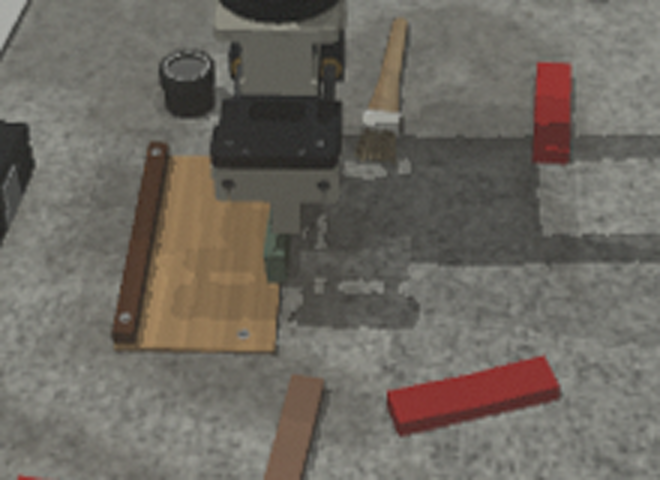

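The stone is about upright with its bottom side on the plate edge: the fingertips are at 30 mm, which is 5 + 25. Continuing forward.

```bash
python3 -m crank '[40,0.06,0,-0.02,0,0,0, 40,0.12,0,-0.03,0,0,0, 40,0.18,0,-0.03,0,0,0, 40,0.24,0,-0.03,0,0,0, 40,0.3,0,-0.03,0,0,0]'
python3 look.py 11 0.03
```

```text
time_s: 12.95
eef_pos: [0.5683, 0.1305, 0.0406]
eef_rot: [180.0, -0.2, 3.5]
force: [0.1, 0.4, 5.1]
opening: 0.0399
[0.56831517 0.13045251 0.04058655] [179.99695481  -0.18191042   3.4966393 ] [0.0535044  0.43404219 5.07633541] [ 0.11718614 -0.08403883  0.03096852] 0.03985179985579229
((574.3519897460938, 122.2555160522461), (12.552786827087402, 63.021751403808594), 4.110062122344971)
[[565.83325 153.2355 ]
 [570.3502   90.37583]
 [582.8707   91.27553]
 [578.35376 154.1352 ]]
```

View pics/w11.png

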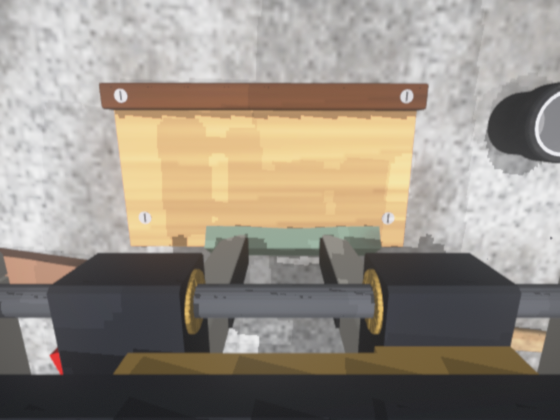

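View pics/s11.png

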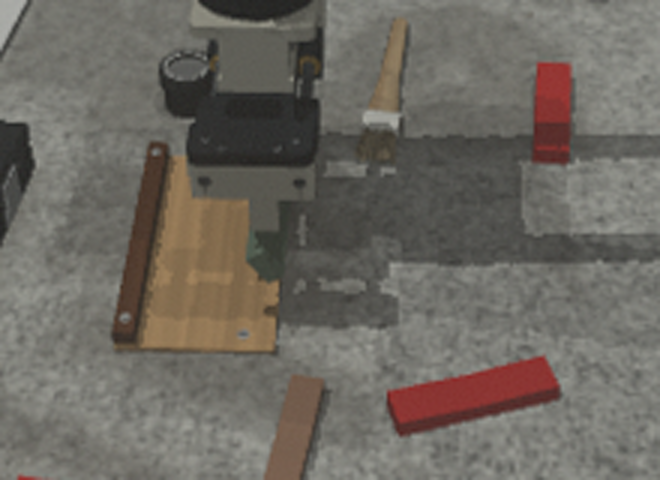

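The side view shows the stone leaning forward over the board at (265,250), past vertical. I'll keep pushing over and down.

```bash
python3 -m crank '[40,0.08,0,-0.01,0,0,0, 40,0.16,0,0,0,0,0, 40,0.24,0,0.03,0,0,0, 40,0.32,0,0.06,0,0,0]'
python3 look.py 12 0.018
```

```text
time_s: 13.55
eef_pos: [0.5802, 0.1312, 0.037]
eef_rot: [180.0, -0.0, 3.5]
force: [1.5, -0.0, 2.1]
opening: 0.0401
[0.58015819 0.13115139 0.03702917] [ 1.79998476e+02 -4.33000739e-02  3.49664943e+00] [ 1.47598021 -0.04206379  2.13223568] [ 0.04991389 -0.21678379  0.02564524] 0.04007457256517605
((565.4640502929688, 122.88898468017578), (6.639583587646484, 30.124584197998047), 3.47761869430542)
[[561.23676 137.72217]
 [563.064   107.65306]
 [569.69135 108.0558 ]
 [567.8641  138.12491]]
```

View pics/w12.png

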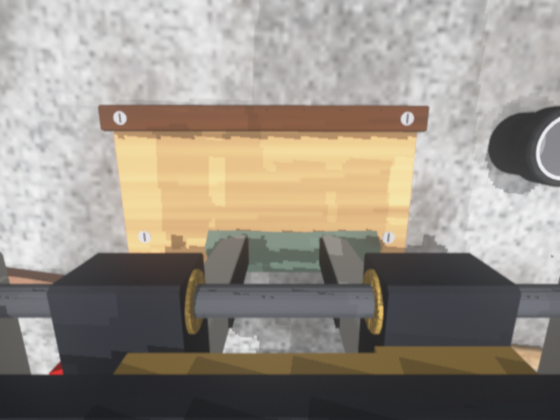

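View pics/s12.png

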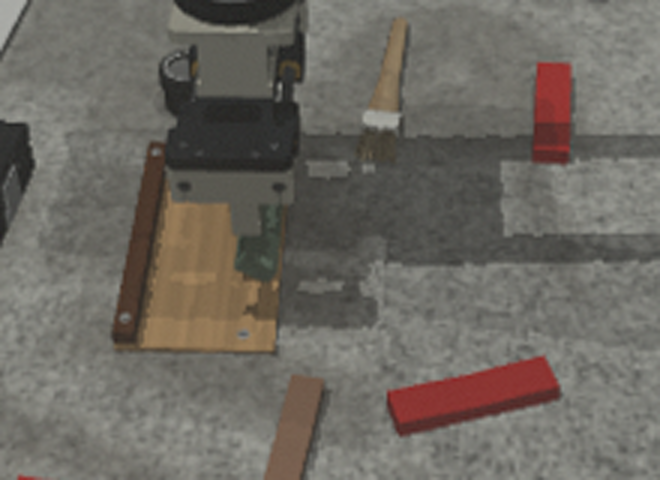

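The stone is tilted well over onto the board and only needs to settle. I'll lift straight up, wait for the fingers to clear, then back off.

```bash
python3 -m crank '[40,0,0,-0.25,0,0,0, 40,0,0,-0.5,0,0,0, 40,0,0,-0.5,0,0,0, 40,-0.7,0,-0.5,0,0,0, 40,-1.5,0,-0.5,0,0,0, 40,-1.5,0,-0.5,0,0,0]'
python3 look.py 13 0.018
```

```text
time_s: 14.4
eef_pos: [0.5167, 0.1276, 0.0567]
eef_rot: [-180.0, 0.2, 3.5]
force: [0.3, 0.5, -1.3]
opening: 0.0399
[0.51673261 0.12760114 0.05669467] [-179.99305641    0.18065721    3.51906261] [ 0.25508491  0.5182396  -1.32001824] [0.04984615 0.06377099 0.00058056] 0.039910523017980266
((579.9418334960938, 120.58578491210938), (23.261343002319336, 89.05340576171875), 3.5181357860565186)
[[565.6007  164.31485]
 [571.0654   75.42929]
 [594.28296  76.85672]
 [588.81824 165.74228]]
```

View pics/w13.png

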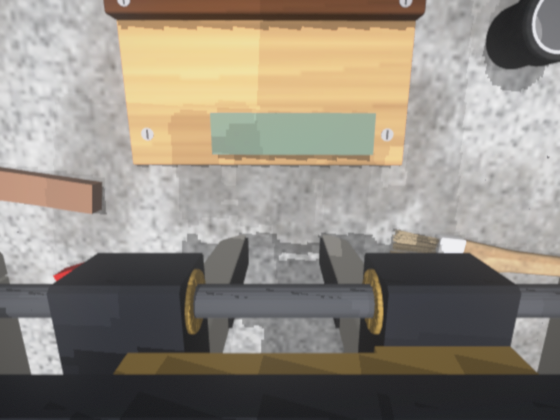

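View pics/s13.png

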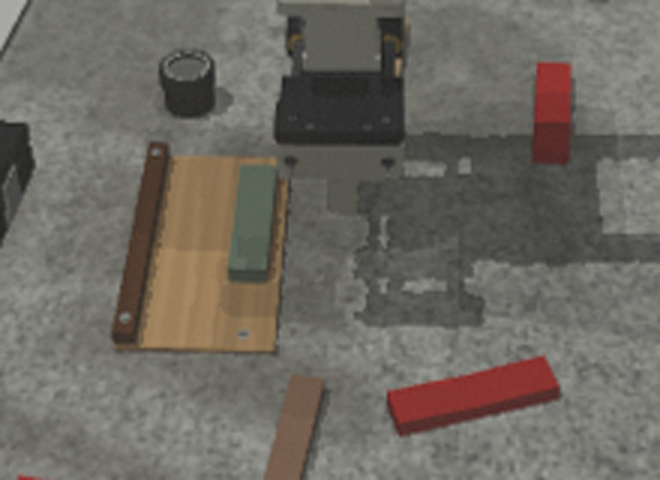

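The stone is flipped and flat on the board: wrist (293,134), side (252,222). Next is the push to the rail, with fingertips about 4 mm above the plate.

```bash
python3 -m crank '[40,0,0,0.5,0,0,0, 40,0,0,0.98,0,0,0, 40,0.5,0,0.98,0,0,0, 40,0.9,0,0.98,0,0,0, 40,1.1,0,0.98,0,0,0, 40,1.3,0,0.98,0,0,0, 40,1.5,0,0.98,0,0,0, 40,1.7,0,0.98,0,0,0, 40,1.9,0,0.98,0,0,0, 40,2.1,0,0.98,0,0,0, 40,2.2,0,0.98,0,0,0, 40,2.2,0,0.98,0,0,0]'
python3 look.py 14 0.018
```

```text
time_s: 16.0
eef_pos: [0.6078, 0.1329, 0.0179]
eef_rot: [180.0, -0.0, 3.5]
force: [-0.0, -0.3, 0.2]
opening: 0.0399
[0.60783481 0.13288097 0.01785452] [ 1.79999242e+02 -1.96050145e-02  3.50101049e+00] [-0.03044495 -0.2993983   0.20855836] [ 0.0281076   0.08137539 -0.01473846] 0.03993705492895593
((630.0230712890625, 128.93101501464844), (25.08660125732422, 98.49855041503906), 3.4881606101989746)
[[614.50653 177.32588]
 [620.49945  79.00982]
 [645.5396   80.53615]
 [639.5467  178.8522 ]]
```

View pics/w14.png

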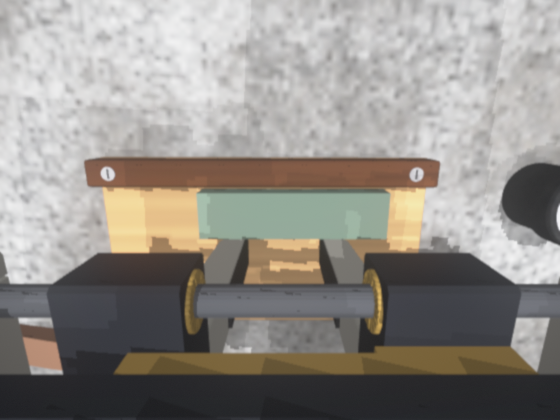

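The wrist view shows the stone at rows 190–238, a few rows from the rail face at row 187, and parallel to it. I'll push the last millimetres until the force rises.

```bash
python3 -m crank '[40,0.03,0,0,0,0,0, 40,0.06,0,0,0,0,0, 40,0.09,0,0,0,0,0, 40,0.09,0,0,0,0,0]'
python3 -m crank '[40,0.025,0,0,0,0,0, 40,0.05,0,0,0,0,0, 40,0.05,0,0,0,0,0]'
python3 look.py 15 0.018
```

```text
time_s: 16.6
eef_pos: [0.6111, 0.1331, 0.0179]
eef_rot: [-180.0, -0.0, 3.5]
force: [-0.2, -0.3, 0.1]
opening: 0.0402
time_s: 16.98
eef_pos: [0.6113, 0.1332, 0.0177]
eef_rot: [180.0, 0.2, 3.5]
force: [-6.5, -0.9, 4.7]
opening: 0.0399
[0.61125226 0.13318666 0.01772348] [179.99935997   0.21462566   3.49864105] [-6.48590711 -0.90458948  4.72946961] [-0.15626837  1.12490328 -0.13375795] 0.03993933505997504
((632.1558837890625, 128.94973754882812), (24.63524055480957, 99.05286407470703), 3.491230010986328)
[[616.8452  177.63416]
 [622.8771   78.76513]
 [647.46655  80.26532]
 [641.4347  179.13434]]
```

It is seated against the rail at 6.5 N. I'll press 1 mm more, back straight off, rise, and check.

```bash
python3 -m crank '[40,0.03,0,0,0,0,0, 40,0.03,0,0,0,0,0, 40,-0.05,0,0,0,0,0, 40,-0.3,0,0,0,0,0, 40,-0.8,0,0,0,0,0, 40,-0.8,0,-1,0,0,0, 40,-0.8,0,-2,0,0,0, 40,-1.5,0,-2.5,0,0,0, 40,-1.5,0,-2.5,0,0,0, 40,-1.5,0,-2.5,0,0,0]'
python3 look.py 16 0.018
python3 - <<'E'
from h import *
im=cv2.imread('pics/w16.png');cv2.imwrite('pics/w16c.png',cv2.resize(im[0:200,130:430],None,fx=2.6,fy=2.6,interpolation=cv2.INTER_CUBIC))
im=snapshot('scene');cv2.imwrite('pics/c16.png',im[:,:,::-1])
E
```

```text
time_s: 18.32
eef_pos: [0.5534, 0.1295, 0.1174]
eef_rot: [180.0, -0.0, 3.5]
force: [-0.7, 0.5, -0.1]
opening: 0.04
[0.55340745 0.12953255 0.11743248] [ 1.79998258e+02 -2.83206166e-02  3.49897312e+00] [-0.69601107  0.46727602 -0.07953538] [ 0.0466035   0.09873464 -0.03965796] 0.039982532441312744
((632.7979125976562, 128.6744384765625), (23.380184173583984, 98.31244659423828), 3.505033254623413)
[[618.12445 177.02402]
 [624.13495  78.89548]
 [647.4714   80.32486]
 [641.4609  178.4534 ]]
```

View pics/w16c.png

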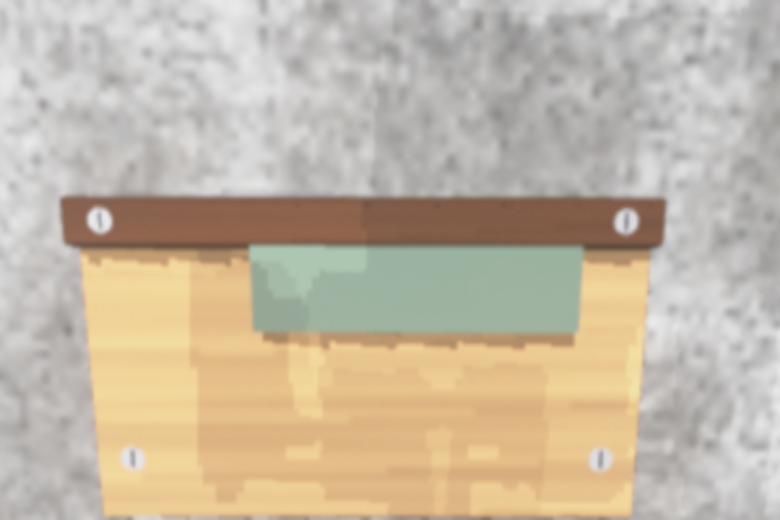

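View pics/s16.png

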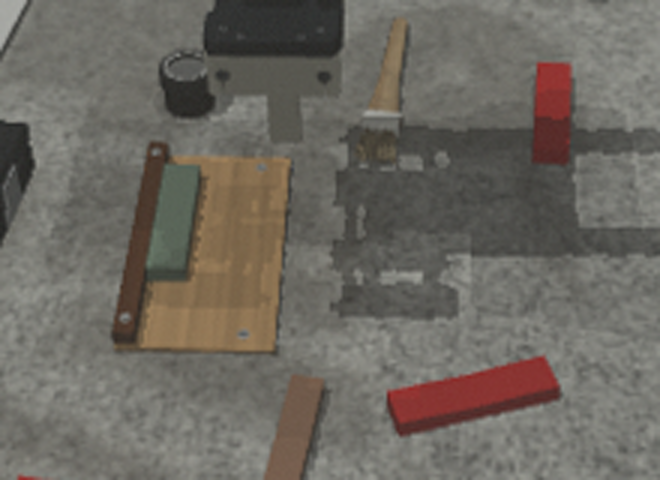

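View pics/c16.png

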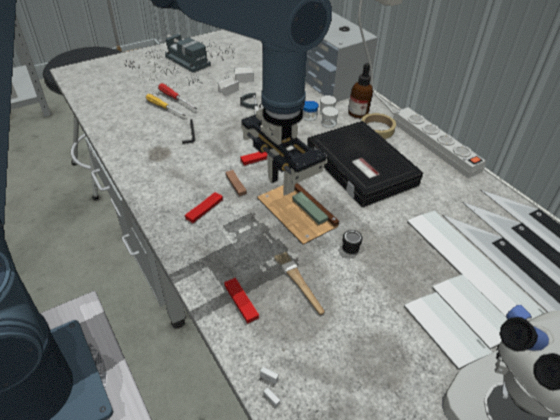

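The stone lies flush along the rail with no gap (crop row 245), and the brush, loupe, small stone and red bars are where they were. Handing in.

```bash
python3 -c "
from bench import *
sign_off(); print(state()['time_s'])"
```

```text
the job is handed in; nothing more can be done
the job is handed in; nothing more can be done
```

The stone is turned over onto the board and lies flush against the rail. I handed the job in at about 18.5 s.

- **Turning it over:** I pushed the stone square against the front edge of the board with the two open fingertips. I then dragged its near side up and over until it fell flat on the board. It was never grasped.
- **First try failed:** I let go at about 78°, before the stone was over centre, and it dropped back flat on the bench. The second try carried it past vertical before I released it.
- **Pushing it to the rail:** I pushed it along the board until the force rose to about 6.5 N at the rail, pressed about 1 mm more, then backed straight off.

**Last checks:**
- The wrist and side views showed no visible gap along the rail, and the stone's yaw matched the board's at 3.5°.
- The brush, loupe, small stone and red bars looked unmoved.
- Measured tool forces stayed under about 15 N and the gripper was clear of everything.
- That the worn face is down comes from watching the turn; I did not see that face itself.

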